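Lock the tiffin tin in its holding cradle

ROBOT

A 7-joint arm with a two-finger parallel gripper is mounted at the origin on the work surface. World frame = base frame: x ahead of the robot, y to its left, z up, the work surface at z = 0. Lengths are in m, angles in rad, forces in N, time in s.
With the tool pointing down it reaches from about 0.4 to 0.875 m from the base axis. Payload 19.3 kg.
Tool frame: the origin (TCP) lies at the very end of the fingers, on their centre line; the grasp point (between the pads) lies 19 mm behind it; z points along the fingers, y is the line along which they close (so a half turn about z gives the same grasp; the last joint's range is limited). The gripper opens to 85 mm and grips with 20 to 120 N. Pads are 22 mm wide; open, the fingers measure 114 mm over their backs; the gripper's body (76 mm by 85 mm) begins 54 mm behind the grasp point. The pads swing forward as they close: fully open they stand 13 mm farther back than shut.
Start: joints at [1.18, 0.521, -0.036, 1.599, 0.021, 1.021, -0.113], TCP at [0.197, -0.593, 0.231] pointing down, gripper open.
Joint ranges: [-2.91, 2.91], [-0.3, 2.13], [-1.5, 1.42], [0.17, 2.43], [-1.26, 4.41], [0.16, 1.93], [-2.52, 2.52]. Speed limits (rad/s): [1.89, 1.89, 2.39, 2.39, 3.01, 3.01, 3.01].

INTERFACE

Orientations are given as [roll, pitch, yaw] about the fixed x, y, z axes, in that order (R = Rz(yaw) Ry(pitch) Rx(roll)).
In Python, from workcell import monitor, optics, workorder gives the robot as it stands.
- The arm moves only by the tool apply_moves, never from a script. Its arguments are lists of equal length, an entry for each row: "linear": the shift along the tool's x, y, z each as a share of 0.1 m, from -1 to 1, a list of three; "delta_rot": the turn, a rotation vector about the tool's x, y, z each as a share of 120 degrees, from -1 to 1, a list of three. A call has exactly 5 rows; each row is the pose to reach, as a shift and turn from the pose commanded when the call began, along the tool's axes at that moment; what a row does not reach only later rows make up. A row lasts 1/12 s, in which the tool goes at most 41.7 mm and 7.16 degrees, less where a joint would pass 70% of its speed; a pose out of reach is approached as far as the arm can. A call with a number of a shift or a turn outside -1 to 1 is refused whole. A call with a gripper value outside its range is refused whole. "gripper" is the opening, from -1 (shut) to 1 (fully open), set as the call begins (left out, the last holds). The fingers move at their own pace and stop on an object; "force" is the grip in N (left out, the last holds). Time passes only in rows, so rows that repeat a pose let the fingers close, or fill a call up. It gives the time, the measured TCP pose, the force, the opening and the grip force at its end, in the units of the state.
- monitor.observe(): the state, without advancing time (a new reading comes with each control period).
- optics.grab_frame(name): name is "side" or "top"; returns (picture, depth): 480x640x3 uint8, red, green, blue; 480x640 float32, m along the optical axis (not along the pixel's ray), 0 where there is no reading.
- optics.camera_info(name): a dict with "fx", "fy", "cx", "cy" (pixels), "rvec" (rotation vector, rad) and "tvec" (3), from world to camera coordinates, as OpenCV has them. Camera axes: x right, y down, z forward; pixel columns grow to the right and rows downward; lengths in m; the calibration is good to about 2 mm. A picture is of the moment at which its call begins. camera_info takes no time and is no camera call.
- workorder.job_done(): hands the job in; it is judged then, once.
The state is a dict: "clock": time; "qpos": joint angles; "qd": joint speeds; "joint_efforts": joint torques, N m; "position": TCP position; "tool_rot": TCP orientation; "force": force on the tool from outside, world axes, zero at the start; "moment": the same for the moment, N m; "grip_width": finger opening in m; "finger_force": force on a finger pad.
Only numpy, scipy, OpenCV 4.12 (cv2) and the standard library are available. Lean on these libraries where they do the work, as an engineer would, in place of code of your own. Each camera call takes 0.05 s, during which the arm holds its last target. There are 200 camera calls.

TASK

The tiffin tin's lid is stuck, so get the tin held firmly in the beech cradle for opening: turn the bar-shaped clamp knob a quarter turn anticlockwise (bar in line with the rails) to free the sliding jaw, slide the jaw along until the tin is held snugly, without play, between the jaw and the fixed end fence, and then turn the knob clockwise again (bar square across the rails) to lock the jaw there. Keep the tin standing on the cradle, leave the other things on the board where they are, and let go at the end.

Things in the scene. Friction and masses are not known exactly. Their poses are not given: they have to be found in the camera images.
- cradle: beech holding cradle fixed on the board, base 150 (x) by 410 (y) by 20 mm high, two low steel rails (12 mm high, inner sides 59 mm off the centre line) running along its y. Origin: centre of its underside. Fixed end fence at its +y end: 126 mm wide, top 80 mm above the table, inner face at y = +180 mm. The jaw is at its -y end and slides along +y. Its pose (place and yaw) varies.
- fence_face (a point): centre of the fence's inner face, 50 mm above the cradle's underside; the tin must end up against this face.
- jaw (a joint): travel of the sliding jaw in m, growing towards the fence (cradle +y), 0 to 0.160. Its front face is at cradle y = -0.050 + value; at 0.140 the tin is just held between jaw and fence. Moves with about 2 N when the knob is free; clamped (holds against 20 to 30 N) when the knob is locked.
- jaw_face (a point): centre of the jaw's front (rubber-faced) face, 45.5 mm above the cradle's underside; the jaw is a wooden block 116 mm wide, 130 mm long, its top 55.5 mm above the cradle's underside (front facing up to 70.5 mm). Axes as the cradle's.
- knob (a joint): clamp knob angle in rad, 0 to 1.57, growing clockwise seen from above. 0: bar in line with the rails, jaw free; it begins to clamp at about 0.6; 1.57: bar square across the rails, jaw locked. It starts locked, at 1.25 to 1.5. Stays where it is left; takes 0.1 to 0.3 N m.
- knob_grip (a point): centre of the knob's black bar grip, on the knob's upright axis, 95.5 mm above the table, 85 mm behind the jaw's front face. The bar is 64 mm long (its own y axis, which turns with the knob), 16 mm wide (its x) and 28 mm tall (from 81.5 to 109.5 mm above the table); 26 mm of clear height between the bar and the jaw's top, around a stem. It rides on the jaw.
- tin: closed round two-tier steel tiffin tin, 90 mm diameter, 105 mm high (110 with the flat folded carrying loop), 0.3 to 0.6 kg, loose, standing on the cradle between jaw and fence, its underside 20 mm above the table. Origin: centre of its underside. Held against the fence its centre is at cradle y = +135 mm.
- rolling_pin: beech rolling pin, 340 mm long, 48 mm thick, lying on the grey silicone mat at the left; bystander. Origin at the underside of its middle.
- bowl: green ceramic bowl, 150 mm wide, 60 high, at the right; bystander. Origin at its underside.
- jar: small lidded jar, 56 mm diameter, 75 mm high, beyond the cradle; bystander. Origin at its underside.
- spoon: wooden spoon 190 mm long, lying on the robot's side of the cradle; bystander.
Not all that is in view belongs to the job. What is shaped like the tin but purple is not meant.

How it is judged:
By the outcome, as a careful person would: the job done as asked, in the order asked, and still so for the second after the job is handed in, with the robot touching nothing.
It also fails if it takes over 48 s, if anything falls off the work surface, if the arm or the gripper's body presses on something with over 40 N, if the wrist force passes 120 N, or if a joint passes its speed limit or range.

## Working session

There is one attempt and no reset: what is moved stays moved. The work goes in short steps, Python scripts to look and compute and a tool call to move; the robot and the scene stay as the last step left them, time stands still between calls to the robot, and variables do not carry over. Pictures are saved under pics/ and viewed, at most 10 in all, crops included, and the job is handed in when it is done.

Besides the shell and the picture viewer there is one more tool, called after ">>>" by a JSON object that holds its "name" and its "arguments", one argument or row to a line. apply_moves: Moves the arm, as the interface text tells. Its arguments: {"type":"object","properties":{"linear":{"type":"array"},"delta_rot":{"type":"array"},"gripper":{"type":"number"},"force":{"type":"number"}},"required":["linear","delta_rot"]}

```bash
mkdir -p pics; cat > h.py <<'E'
import numpy as np, cv2
from scipy.spatial.transform import Rotation as R
from workcell import monitor, optics, workorder
def cloud(n):
    p,d=optics.grab_frame(n); c=optics.camera_info(n)
    v,u=np.mgrid[:480,:640]
    P=np.stack([(u-c['cx'])/c['fx']*d,(v-c['cy'])/c['fy']*d,d],-1)
    M=cv2.Rodrigues(np.array(c['rvec'],float))[0]
    W=(P-np.array(c['tvec']).ravel())@M
    W[d==0]=np.nan
    return p,W
def save(n,p): cv2.imwrite(n,cv2.cvtColor(p,cv2.COLOR_RGB2BGR))
E
python3 - <<'E'
from h import *
print(monitor.observe())
for n in('top','side'):
    p,W=cloud(n); save(f'pics/{n}0.png',p); np.savez(f'{n}0.npz',p=p,W=W)
E
```

```text
{'clock': 0.0, 'qpos': array([ 1.17980796,  0.52202743, -0.03628277,  1.59999072,  0.02118897,
        1.02111984, -0.11278237]), 'qd': array([ 0.00030779,  0.00041258, -0.00120383,  0.00107361, -0.00159581,
        0.00107107,  0.00061672]), 'joint_efforts': array([ 4.29050306e-04, -9.27121425e+01,  1.98045507e+00, -3.69940066e+01,
        1.79511204e-02,  8.19487410e-03, -4.51948426e-05]), 'position': array([ 0.19690776, -0.59281486,  0.23072407]), 'tool_rot': array([-3.14043583e+00,  9.62709695e-05,  3.20751296e-01]), 'force': array([ 0.60491244, -0.3552571 , -0.4943607 ]), 'moment': array([ 0.00558952, -0.01856011, -0.01630919]), 'finger_force': 0.0, 'grip_width': 0.08548513916187409}
```

View pics/top0.png

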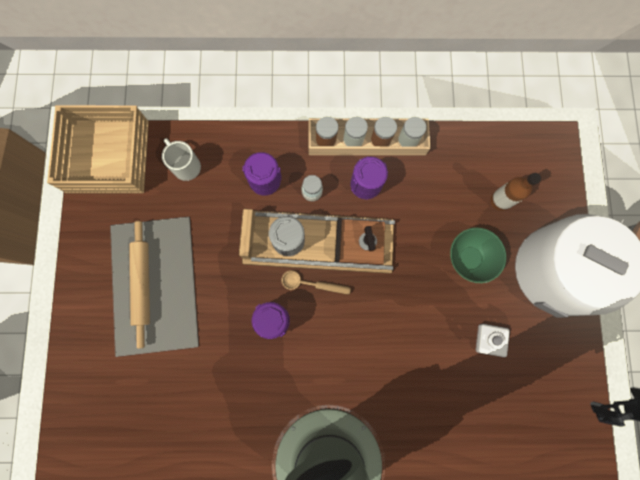

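View pics/side0.png

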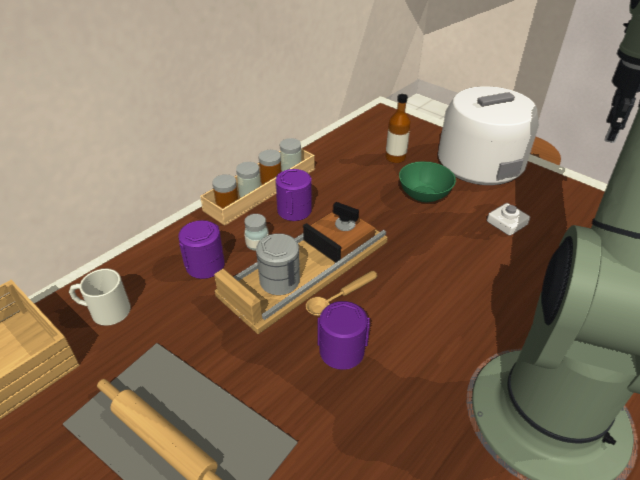

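The top view shows the steel tin at (286,236), fence at (247,236) and the knob's black bar at (369,239) on the jaw. The purple tins at (263,173), (370,177) and (270,320) are not the one wanted. In the side view the tin is at (278,265), the bar at (346,212). I choose the silver tin in the cradle and the black bar.

```bash
python3 - <<'E'
from h import *
for n in('top','side'):
    f=np.load(n+'0.npz'); W=f['W']; p=f['p'].astype(int)
    x,y,z=W[...,0],W[...,1],W[...,2]
    if n=='top': roi=np.zeros(z.shape,bool); roi[205:275,236:400]=1
    else: roi=np.zeros(z.shape,bool); roi[190:335,210:395]=1
    b=roi&(p.max(-1)<60)&(z>.095)&(z<.12)
    Q=W[b]; print(n,'bar n',len(Q),'med',np.median(Q,0),'min',Q.min(0),'max',Q.max(0))
    r=cv2.minAreaRect((Q[:,:2]*1000).astype(np.float32)); print(' bar rect',r)
    t=roi&(z>.118)&(z<.135); T=W[t]
    print(' tin top',len(T),T.mean(0),cv2.minEnclosingCircle((T[:,:2]*1000).astype(np.float32)))
    c=roi&(z>.07)&(z<.09)&(y>np.median(T[:,1])+.05)
    C=W[c]; print(' fence',len(C),np.median(C,0),cv2.minAreaRect((C[:,:2]*1000).astype(np.float32)))
    k=roi&(z>.012)&(z<.09)
    K=W[k]; print(' all',cv2.minAreaRect((K[:,:2]*1000).astype(np.float32)))
    j=roi&(z>.05)&(z<.06)&(p[...,0]>p[...,2]+30); J=W[j]; print(' jawtop',len(J),np.median(J,0),cv2.minAreaRect((J[:,:2]*1000).astype(np.float32)))
p=np.load('top0.npz')['p'][200:280,230:405]
save('pics/crop0.png',cv2.resize(p,None,fx=4,fy=4,interpolation=cv2.INTER_CUBIC))
E
```

```text
top bar n 142 med [ 0.57120794 -0.10410753  0.10877684] min [ 0.54236217 -0.11442541  0.09600743] max [ 0.60052892 -0.09315688  0.11385047]
 bar rect ((571.5073852539062, -105.71585083007812), (59.3449821472168, 15.763237953186035), 10.983977317810059)
 tin top 970 [0.58047703 0.10749978 0.12500365] ((581.5213623046875, 106.46714782714844), 48.04539489746094)
 fence 465 [0.59087219 0.21606665 0.07962879] ((593.3887939453125, 216.6697235107422), (26.172618865966797, 126.36677551269531), 86.51581573486328)
 all ((570.3821411132812, 25.393356323242188), (410.8702697753906, 172.44723510742188), 86.25357055664062)
 jawtop 1520 [ 0.56882952 -0.08070878  0.05521943] ((579.896728515625, 37.49845886230469), (377.0796203613281, 116.85905456542969), 87.12561798095703)
side bar n 217 med [ 0.57113315 -0.10228541  0.10638825] min [ 0.54077194 -0.1204361   0.09529519] max [ 0.60520668 -0.09167616  0.11148289]
 bar rect ((572.3403930664062, -104.43269348144531), (63.82569122314453, 20.946306228637695), 11.9534912109375)
 tin top 982 [0.57876406 0.11109296 0.12384924] ((580.02978515625, 108.1882095336914), 46.381874084472656)
 fence 715 [0.59013467 0.21697506 0.07836245] ((550.8890991210938, 202.2007293701172), (60.38874816894531, 344.0367736816406), 86.68973541259766)
 all ((631.1465454101562, 44.29771423339844), (578.1787109375, 409.1382141113281), 9.613924026489258)
 jawtop 1267 [ 0.56202095 -0.07271002  0.05447168] ((721.5924682617188, 31.24700927734375), (382.8072509765625, 402.6125793457031), 86.85237121582031)
```

View pics/crop0.png

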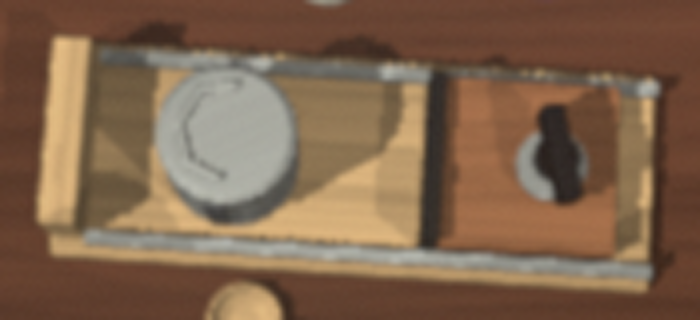

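The crop confirms the black bar at crop (560,155), nearly square across the rails, and the tin at (228,140) standing clear of the fence. The cradle yaw is about -3.7°. The bar centre is near (0.572,-0.105) with its long axis at 11.5° in the world frame, so the knob is at about 1.3 rad.

>>> {"name": "apply_moves", "arguments": {
  "linear": [
    [0.05,-0.2,0],
    [0.1,-0.4,0],
    [0.15,-0.6,0],
    [0.2,-0.8,0],
    [0.25,-1,0]
  ],
  "delta_rot": [
    [0,0,0],
    [0,0,0],
    [0,0,0],
    [0,0,0],
    [0,0,0]
  ]
}}

```text
clock: 0.52
position: [0.189, -0.4891, 0.231]
tool_rot: [-3.141, 0.0, 0.321]
force: [-0.5, 0.1, 0.3]
grip_width: 0.0853
finger_force: 0.0
```

>>> {"name": "apply_moves", "arguments": {
  "linear": [
    [0.2,-0.2,0],
    [0.4,-0.4,0],
    [0.6,-0.6,0],
    [0.8,-0.8,0],
    [1,-1,0]
  ],
  "delta_rot": [
    [0,0,0],
    [0,0,0],
    [0,0,0],
    [0,0,0],
    [0,0,0]
  ]
}}

```text
clock: 0.93
position: [0.2528, -0.3625, 0.2312]
tool_rot: [-3.141, 0.0, 0.321]
force: [1.0, -0.2, 0.7]
grip_width: 0.0855
finger_force: 0.0
```

>>> {"name": "apply_moves", "arguments": {
  "linear": [
    [0.2,-0.2,0],
    [0.4,-0.4,0],
    [0.6,-0.6,0],
    [0.8,-0.8,0],
    [1,-1,0]
  ],
  "delta_rot": [
    [0,0,0],
    [0,0,0],
    [0,0,0],
    [0,0,0],
    [0,0,0]
  ]
}}

```text
clock: 1.35
position: [0.3163, -0.2361, 0.2313]
tool_rot: [-3.142, 0.0, 0.321]
force: [0.5, -0.6, 0.5]
grip_width: 0.086
finger_force: 0.0
```

>>> {"name": "apply_moves", "arguments": {
  "linear": [
    [0.2,-0.1,0],
    [0.4,-0.2,0],
    [0.6,-0.3,0],
    [0.8,-0.4,0],
    [1,-0.45,0]
  ],
  "delta_rot": [
    [0,0,0],
    [0,0,0],
    [0,0,0],
    [0,0,0],
    [0,0,0]
  ]
}}

```text
clock: 1.77
position: [0.3971, -0.1618, 0.2313]
tool_rot: [-3.141, 0.0, 0.321]
force: [0.1, -0.5, 0.9]
grip_width: 0.0851
finger_force: 0.0
```

>>> {"name": "apply_moves", "arguments": {
  "linear": [
    [0.2,0,0],
    [0.4,0,0],
    [0.6,0,0],
    [0.8,0,0],
    [1,0,0]
  ],
  "delta_rot": [
    [0,0,0.01],
    [0,0,0.02],
    [0,0,0.03],
    [0,0,0.04],
    [0,0,0.057]
  ]
}}

```text
clock: 2.18
position: [0.4923, -0.1313, 0.2311]
tool_rot: [-3.141, 0.0, 0.201]
force: [-0.5, -0.4, 0.1]
grip_width: 0.0855
finger_force: 0.0
```

>>> {"name": "apply_moves", "arguments": {
  "linear": [
    [0.2,-0.03,0.1],
    [0.4,-0.05,0.2],
    [0.6,-0.08,0.4],
    [0.8,-0.1,0.6],
    [0.835,-0.105,0.8]
  ],
  "delta_rot": [
    [0,0,0],
    [0,0,0],
    [0,0,0],
    [0,0,0],
    [0,0,0]
  ]
}}

```text
clock: 2.6
position: [0.5737, -0.1031, 0.15]
tool_rot: [-3.141, -0.001, 0.203]
force: [0.0, 0.7, -0.4]
grip_width: 0.0853
finger_force: 0.0
```

```bash
python3 - <<'E'
from h import *
s=monitor.observe(); print(s['position'],s['qpos'])
p,W=cloud('side'); save('pics/s1.png',cv2.resize(p[130:310,240:480],None,fx=3,fy=3))
E
```

```text
[ 0.57371008 -0.10309453  0.15002811] [ 0.26549073  0.56219562 -0.26666731  1.7793054   0.1912269   0.82424929
 -1.46002994]
```

View pics/s1.png

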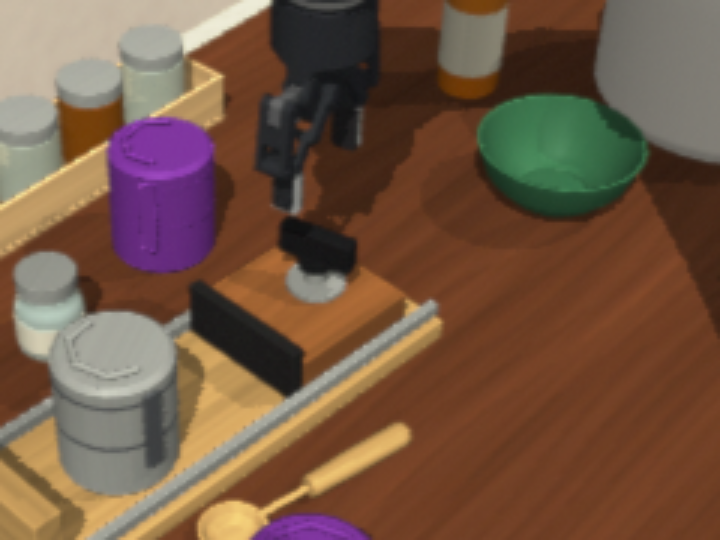

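The side view shows the open fingers above and either side of the bar (crop (317,245)), so I descend and grip.

>>> {"name": "apply_moves", "arguments": {
  "linear": [
    [-0.02,0,0.14],
    [-0.02,0,0.28],
    [-0.02,0,0.42],
    [-0.02,0,0.56],
    [-0.02,0,0.7]
  ],
  "delta_rot": [
    [0,0,0],
    [0,0,0],
    [0,0,0],
    [0,0,0],
    [0,0,0]
  ]
}}

```text
clock: 3.07
position: [0.5689, -0.1055, 0.0812]
tool_rot: [3.142, 0.0, 0.201]
force: [0.6, 0.8, -0.1]
grip_width: 0.0854
finger_force: 0.0
```

>>> {"name": "apply_moves", "arguments": {
  "linear": [
    [0,0,0],
    [0,0,0],
    [0,0,0],
    [0,0,0],
    [0,0,0]
  ],
  "delta_rot": [
    [0,0,0],
    [0,0,0],
    [0,0,0],
    [0,0,0],
    [0,0,0]
  ],
  "gripper": -1,
  "force": 40
}}

```text
clock: 3.48
position: [0.5705, -0.107, 0.0829]
tool_rot: [3.139, -0.002, 0.2]
force: [-3.3, -2.9, 12.3]
grip_width: 0.0293
finger_force: 38.6
```

>>> {"name": "apply_moves", "arguments": {
  "linear": [
    [0,0,0],
    [0,0,0],
    [0,0,0],
    [0,0,0],
    [0,0,0]
  ],
  "delta_rot": [
    [0,0,0],
    [0,0,0],
    [0,0,0],
    [0,0,0],
    [0,0,0]
  ]
}}

```text
clock: 3.9
position: [0.5704, -0.1068, 0.083]
tool_rot: [3.139, -0.002, 0.2]
force: [0.6, -7.8, 11.1]
grip_width: 0.0292
finger_force: 38.6
```

```bash
python3 - <<'E'
from h import *
s=monitor.observe(); print(s)
p,W=cloud('side'); q,_=cloud('top')
a=cv2.resize(p[150:260,280:410],(520,440),interpolation=cv2.INTER_CUBIC); b=cv2.resize(q[200:290,330:410],(280,315))
c=np.zeros((440,800,3),np.uint8); c[:,:520]=a; c[:315,520:]=b
save('pics/s2.png',c)
E
```

```text
{'clock': 3.9, 'qpos': array([ 0.25026149,  0.65240305, -0.23876238,  1.82779538,  0.23178661,
        0.68546906, -1.49168975]), 'qd': array([ 2.24821828e-04,  1.68274149e-04, -1.22410072e-03, -1.22302708e-03,
       -5.31101188e-04,  9.86751118e-05, -9.88934231e-04]), 'joint_efforts': array([-4.36180204e+00, -8.75485110e+01, -7.01187149e+00, -2.33556229e+01,
       -1.68960650e+00, -2.53738873e-01, -2.33646599e-02]), 'position': array([ 0.57039665, -0.10683837,  0.08299307]), 'tool_rot': array([ 3.13903305e+00, -2.39222762e-03,  2.00193468e-01]), 'force': array([ 0.57636152, -7.82774073, 11.09496492]), 'moment': array([-1.89563654, -0.07989047,  0.0128598 ]), 'finger_force': 38.63024890422821, 'grip_width': 0.02915663454551129}
```

View pics/s2.png

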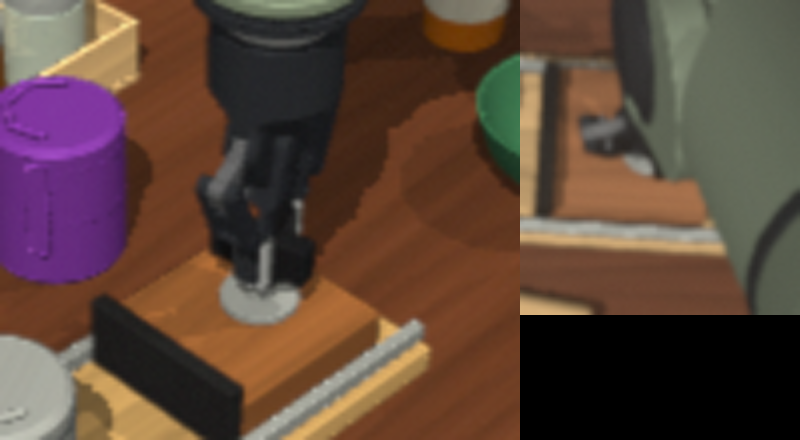

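The picture shows the near finger at (265,260) against the bar's front, but the opening is 29 mm where 16 is expected, with 11 N upward. I'll open, lift and look at the bar again.

>>> {"name": "apply_moves", "arguments": {
  "linear": [
    [0,0,0],
    [0,0,0],
    [0,0,0],
    [0,0,-0.05],
    [0,0,-0.1]
  ],
  "delta_rot": [
    [0,0,0],
    [0,0,0],
    [0,0,0],
    [0,0,0],
    [0,0,0]
  ],
  "gripper": 1
}}

```text
clock: 4.42
position: [0.5692, -0.1049, 0.0916]
tool_rot: [-3.141, 0.0, 0.202]
force: [0.0, 0.0, -0.3]
grip_width: 0.0851
finger_force: 0.0
```

>>> {"name": "apply_moves", "arguments": {
  "linear": [
    [0,0,-0.2],
    [0,0,-0.4],
    [0,0,-0.6],
    [-0.2,0,-0.8],
    [-0.4,0,-1]
  ],
  "delta_rot": [
    [0,0,0],
    [0,0,0],
    [0,0,0],
    [0,0,0],
    [0,0,0]
  ]
}}

```text
clock: 4.83
position: [0.5299, -0.1127, 0.1925]
tool_rot: [-3.141, -0.0, 0.202]
force: [0.1, -1.5, -0.0]
grip_width: 0.0854
finger_force: 0.0
```

>>> {"name": "apply_moves", "arguments": {
  "linear": [
    [-0.2,0,0],
    [-0.4,0,0],
    [-0.6,0,0],
    [-0.8,0,0],
    [-1,0,0]
  ],
  "delta_rot": [
    [0,0,0],
    [0,0,0],
    [0,0,0],
    [0,0,0],
    [0,0,0]
  ]
}}

```text
clock: 5.25
position: [0.4312, -0.1332, 0.1918]
tool_rot: [3.141, -0.0, 0.202]
force: [0.2, -0.7, 0.8]
grip_width: 0.0853
finger_force: 0.0
```

```bash
python3 - <<'E'
from h import *
out=[]
for n in('top','side'):
    p,W=cloud(n); pi=p.astype(int); np.savez(f'{n}3.npz',p=p,W=W)
    x,y,z=W[...,0],W[...,1],W[...,2]
    b=(abs(x-.571)<.045)&(abs(y+.105)<.045)&(pi.max(-1)<70)
    for lo,hi in((.1,.118),(.062,.1)):
        Q=W[b&(z>lo)&(z<hi)]
        if len(Q): print(n,lo,len(Q),np.median(Q,0),cv2.minAreaRect((Q[:,:2]*1000).astype(np.float32)))
    r,c=np.where(b&(z>.1)&(z<.118)); r0=int(r.mean());c0=int(c.mean())
    out.append(cv2.resize(p[r0-25:r0+25,c0-25:c0+25],(400,400),interpolation=cv2.INTER_CUBIC))
save('pics/s3.png',np.hstack(out))
E
```

```text
top 0.1 148 [ 0.57131501 -0.10354248  0.10897585] ((572.0802001953125, -104.7626724243164), (60.93538284301758, 16.166038513183594), 11.205747604370117)
top 0.062 32 [ 0.57029909 -0.09509424  0.08993761] ((563.5916748046875, -102.44725799560547), (26.545583724975586, 41.14502716064453), 78.3040771484375)
side 0.1 178 [ 0.57063782 -0.1021379   0.10702055] ((572.290771484375, -104.9010009765625), (63.821102142333984, 19.417438507080078), 9.865239143371582)
side 0.062 184 [ 0.56890229 -0.0972915   0.08940653] ((569.9118041992188, -96.32901000976562), (62.774559020996094, 18.62938690185547), 20.33133316040039)
```

View pics/s3.png

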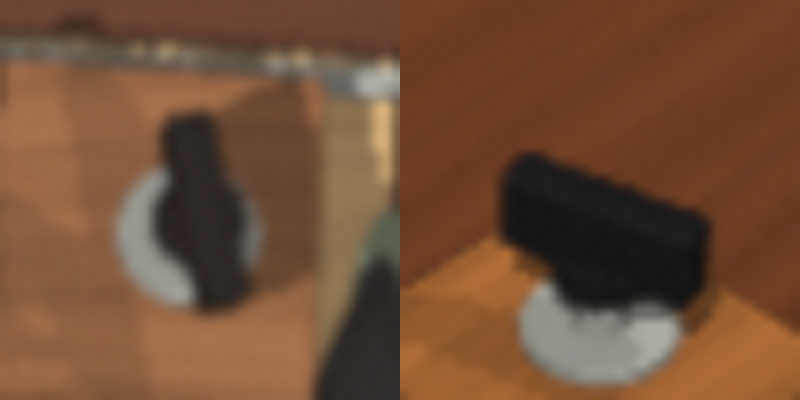

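The crops show a black hub about 30 mm wide just under the bar, at (200,220) left and (600,290) right. The finger tips closed on it. I'll grip about 10 mm higher, on the bar alone.

>>> {"name": "apply_moves", "arguments": {
  "linear": [
    [0.2,0,0],
    [0.4,0,0],
    [0.6,0,0],
    [0.8,0,0],
    [1,0,0]
  ],
  "delta_rot": [
    [0,0,0],
    [0,0,0],
    [0,0,0],
    [0,0,0],
    [0,0,0]
  ]
}}

```text
clock: 5.77
position: [0.5316, -0.1126, 0.1917]
tool_rot: [3.142, -0.001, 0.202]
force: [-0.4, -0.2, -0.5]
grip_width: 0.085
finger_force: 0.0
```

>>> {"name": "apply_moves", "arguments": {
  "linear": [
    [0.2,0,0.2],
    [0.4,0,0.4],
    [0.42,0,0.6],
    [0.42,0,0.8],
    [0.42,0,0.99]
  ],
  "delta_rot": [
    [0,0,0],
    [0,0,0],
    [0,0,0],
    [0,0,0],
    [0,0,0]
  ]
}}

```text
clock: 6.18
position: [0.572, -0.1041, 0.0914]
tool_rot: [-3.141, -0.0, 0.202]
force: [0.6, 0.5, -0.5]
grip_width: 0.0856
finger_force: 0.0
```

>>> {"name": "apply_moves", "arguments": {
  "linear": [
    [0,0,0],
    [0,0,0],
    [0,0,0],
    [0,0,0],
    [0,0,0]
  ],
  "delta_rot": [
    [0,0,0],
    [0,0,0],
    [0,0,0],
    [0,0,0],
    [0,0,0]
  ],
  "gripper": -1,
  "force": 40
}}

```text
clock: 6.6
position: [0.5719, -0.1049, 0.0936]
tool_rot: [3.141, -0.002, 0.201]
force: [-0.3, 0.1, -0.5]
grip_width: 0.0256
finger_force: 0.0
```

>>> {"name": "apply_moves", "arguments": {
  "linear": [
    [0,0,0],
    [0,0,0],
    [0,0,0],
    [0,0,0],
    [0,0,0]
  ],
  "delta_rot": [
    [0,0,0],
    [0,0,0],
    [0,0,0],
    [0,0,0],
    [0,0,0]
  ]
}}

```text
clock: 7.02
position: [0.5723, -0.1058, 0.0937]
tool_rot: [3.14, -0.002, 0.2]
force: [0.4, -4.3, 8.3]
grip_width: 0.0149
finger_force: 41.6
```

>>> {"name": "apply_moves", "arguments": {
  "linear": [
    [0,0,0],
    [0,0,0],
    [0,0,0],
    [0,0,0],
    [0,0,0]
  ],
  "delta_rot": [
    [0,0,-0.03],
    [0,0,-0.08],
    [0,0,-0.13],
    [0,0,-0.18],
    [0,0,-0.22]
  ]
}}

```text
clock: 7.43
position: [0.5724, -0.1063, 0.0936]
tool_rot: [3.138, -0.001, 0.666]
force: [2.7, -8.2, 4.5]
grip_width: 0.0152
finger_force: 41.2
```

>>> {"name": "apply_moves", "arguments": {
  "linear": [
    [0,0,0],
    [0,0,0],
    [0,0,0],
    [0,0,0],
    [0,0,0]
  ],
  "delta_rot": [
    [0,0,-0.05],
    [0,0,-0.1],
    [0,0,-0.15],
    [0,0,-0.2],
    [0,0,-0.23]
  ]
}}

```text
clock: 7.85
position: [0.573, -0.1053, 0.0936]
tool_rot: [3.138, -0.001, 1.149]
force: [6.1, -2.3, 2.1]
grip_width: 0.0152
finger_force: 40.8
```

>>> {"name": "apply_moves", "arguments": {
  "linear": [
    [0,0,0],
    [0,0,0],
    [0,0,0],
    [0,0,0],
    [0,0,0]
  ],
  "delta_rot": [
    [0,0,-0.04],
    [0,0,-0.08],
    [0,0,-0.12],
    [0,0,-0.15],
    [0,0,-0.165]
  ]
}}

```text
clock: 8.27
position: [0.5734, -0.1052, 0.0936]
tool_rot: [3.137, -0.0, 1.493]
force: [9.9, -2.5, 0.2]
grip_width: 0.0149
finger_force: 40.6
```

```bash
python3 - <<'E'
from h import *
s=monitor.observe(); print(s['position'],s['tool_rot'],s['force'],s['moment'],s['qpos'])
p,W=cloud('side'); save('pics/s4.png',cv2.resize(p[150:260,280:410],(650,550),interpolation=cv2.INTER_CUBIC))
E
```

```text
[ 0.57335053 -0.1052313   0.09356385] [ 3.13706147e+00 -1.22140776e-05  1.49251567e+00] [ 9.88826786 -2.47573638  0.16811932] [-0.32319578 -1.92085596 -0.22996611] [ 0.48170513  0.69263236 -0.58106364  1.80431572  0.51367676  0.79498596
 -0.43909236]
```

View pics/s4.png

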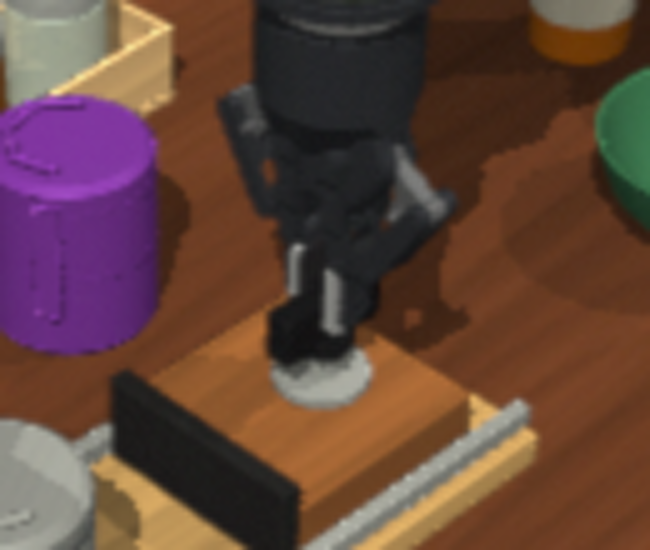

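The bar is now in line with the rails, gripped at (325,300), so the jaw should be free. I estimate about 135 mm of slide. I'll move slowly and watch the force.

>>> {"name": "apply_moves", "arguments": {
  "linear": [
    [0.05,0,0],
    [0.15,0,0],
    [0.25,0,0],
    [0.35,0,0],
    [0.45,0,0]
  ],
  "delta_rot": [
    [0,0,0],
    [0,0,0],
    [0,0,0],
    [0,0,0],
    [0,0,0]
  ]
}}

```text
clock: 8.73
position: [0.5764, -0.0599, 0.0935]
tool_rot: [3.138, 0.0, 1.489]
force: [3.6, -2.2, 5.7]
grip_width: 0.0147
finger_force: 41.1
```

>>> {"name": "apply_moves", "arguments": {
  "linear": [
    [0.1,0,0],
    [0.18,0,0],
    [0.25,0,0],
    [0.32,0,0],
    [0.38,0,0]
  ],
  "delta_rot": [
    [0,0,0],
    [0,0,0],
    [0,0,0],
    [0,0,0],
    [0,0,0]
  ]
}}

```text
clock: 9.15
position: [0.5789, -0.022, 0.0934]
tool_rot: [3.14, 0.001, 1.489]
force: [0.3, -4.8, 10.9]
grip_width: 0.0149
finger_force: 41.8
```

>>> {"name": "apply_moves", "arguments": {
  "linear": [
    [0.05,0,0],
    [0.1,0,0],
    [0.16,0,0],
    [0.22,0,0],
    [0.28,0,0]
  ],
  "delta_rot": [
    [0,0,0],
    [0,0,0],
    [0,0,0],
    [0,0,0],
    [0,0,0]
  ]
}}

```text
clock: 9.57
position: [0.5807, 0.0053, 0.0934]
tool_rot: [3.14, 0.001, 1.489]
force: [-3.2, -4.7, 13.6]
grip_width: 0.0151
finger_force: 42.2
```

>>> {"name": "apply_moves", "arguments": {
  "linear": [
    [0.03,0,0],
    [0.06,0,0],
    [0.09,0,0],
    [0.12,0,0],
    [0.15,0,0]
  ],
  "delta_rot": [
    [0,0,0],
    [0,0,0],
    [0,0,0],
    [0,0,0],
    [0,0,0]
  ]
}}

```text
clock: 9.98
position: [0.5817, 0.0201, 0.0934]
tool_rot: [3.141, 0.002, 1.489]
force: [-4.5, -5.7, 14.0]
grip_width: 0.0149
finger_force: 42.4
```

>>> {"name": "apply_moves", "arguments": {
  "linear": [
    [0.01,0,0],
    [0.02,0,0],
    [0.03,0,0],
    [0.04,0,0],
    [0.05,0,0]
  ],
  "delta_rot": [
    [0,0,0],
    [0,0,0],
    [0,0,0],
    [0,0,0],
    [0,0,0]
  ]
}}

```text
clock: 10.4
position: [0.582, 0.025, 0.0934]
tool_rot: [3.141, 0.002, 1.489]
force: [-5.2, -4.4, 15.7]
grip_width: 0.0149
finger_force: 42.4
```

>>> {"name": "apply_moves", "arguments": {
  "linear": [
    [0.01,0,0],
    [0.015,0,0],
    [0.02,0,0],
    [0.025,0,0],
    [0.03,0,0]
  ],
  "delta_rot": [
    [0,0,0],
    [0,0,0],
    [0,0,0],
    [0,0,0],
    [0,0,0]
  ]
}}

```text
clock: 10.82
position: [0.5822, 0.0277, 0.0934]
tool_rot: [3.141, 0.002, 1.489]
force: [-5.8, -8.3, 16.3]
grip_width: 0.0148
finger_force: 42.6
```

>>> {"name": "apply_moves", "arguments": {
  "linear": [
    [0.005,0,0],
    [0.01,0,0],
    [0.015,0,0],
    [0.02,0,0],
    [0.02,0,0]
  ],
  "delta_rot": [
    [0,0,0],
    [0,0,0],
    [0,0,0],
    [0,0,0],
    [0,0,0]
  ]
}}

```text
clock: 11.23
position: [0.5822, 0.0278, 0.0934]
tool_rot: [3.142, 0.005, 1.487]
force: [-6.7, -15.6, 18.4]
grip_width: 0.0148
finger_force: 43.0
```

```bash
python3 - <<'E'
from h import *
s=monitor.observe(); print(s['position'],s['force'],s['moment'])
p,W=cloud('side'); save('pics/s5.png',cv2.resize(p[190:335,205:395],(760,580),interpolation=cv2.INTER_CUBIC))
x,y,z=W[...,0],W[...,1],W[...,2]
roi=np.zeros(z.shape,bool); roi[190:335,205:395]=1
T=W[roi&(z>.118)&(z<.135)&(abs(y-.155)<.07)&(abs(x-.585)<.07)]; print(len(T),cv2.minEnclosingCircle((T[:,:2]*1000).astype(np.float32)),np.median(T,0))
E
```

```text
[0.58224708 0.02784573 0.09340051] [ -6.71109902 -15.56548593  18.3807569 ] [-3.21547404  1.60216983  0.11754385]
1048 ((590.0847778320312, 160.03240966796875), 46.32109451293945) [0.5860702  0.16330437 0.12379726]
```

View pics/s5.png

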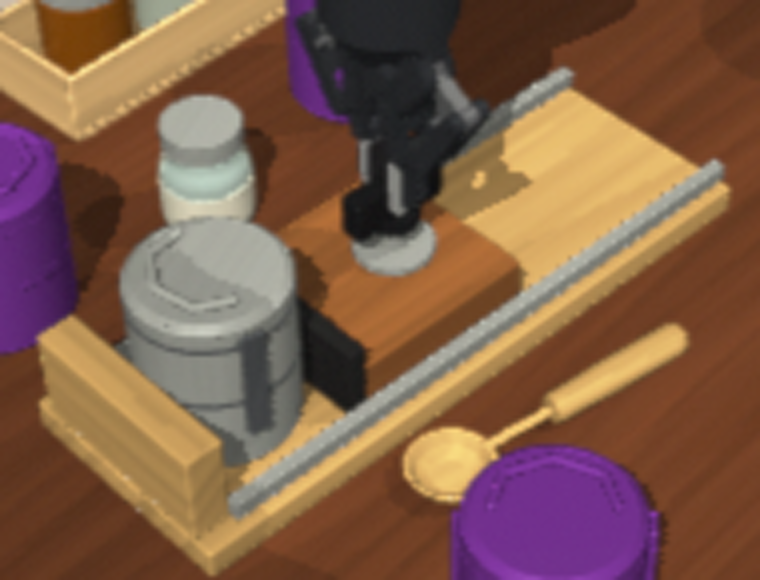

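The tin at (215,330) stands between the jaw facing (330,360) and the fence (130,430). Travel has stopped and the force has risen, so it is held. Now I lock, keeping the light push.

>>> {"name": "apply_moves", "arguments": {
  "linear": [
    [0,0,0],
    [0,0,0],
    [0,0,0],
    [0,0,0],
    [0,0,0]
  ],
  "delta_rot": [
    [0,0,0.03],
    [0,0,0.08],
    [0,0,0.13],
    [0,0,0.18],
    [0,0,0.23]
  ]
}}

```text
clock: 11.7
position: [0.5817, 0.028, 0.0934]
tool_rot: [3.141, 0.004, 1.001]
force: [-10.6, -12.6, 21.0]
grip_width: 0.015
finger_force: 43.1
```

>>> {"name": "apply_moves", "arguments": {
  "linear": [
    [0,0,0],
    [0,0,0],
    [0,0,0],
    [0,0,0],
    [0,0,0]
  ],
  "delta_rot": [
    [0,0,0.05],
    [0,0,0.1],
    [0,0,0.15],
    [0,0,0.2],
    [0,0,0.25]
  ]
}}

```text
clock: 12.12
position: [0.5813, 0.0286, 0.0934]
tool_rot: [3.14, 0.003, 0.477]
force: [-13.9, -9.8, 23.5]
grip_width: 0.015
finger_force: 43.4
```

>>> {"name": "apply_moves", "arguments": {
  "linear": [
    [0,0,0],
    [0,0,0],
    [0,0,0],
    [0,0,0],
    [0,0,0]
  ],
  "delta_rot": [
    [0,0,0.05],
    [0,0,0.1],
    [0,0,0.15],
    [0,0,0.2],
    [0,0,0.22]
  ]
}}

```text
clock: 12.53
position: [0.5812, 0.0292, 0.0935]
tool_rot: [3.139, 0.002, 0.016]
force: [-14.0, -9.2, 23.5]
grip_width: 0.0153
finger_force: 43.6
```

>>> {"name": "apply_moves", "arguments": {
  "linear": [
    [0,0,0],
    [0,0,0],
    [0,0,0],
    [0,0,0],
    [0,0,0]
  ],
  "delta_rot": [
    [0,0,0.02],
    [0,0,0.04],
    [0,0,0.045],
    [0,0,0.045],
    [0,0,0.045]
  ]
}}

```text
clock: 12.95
position: [0.5813, 0.0293, 0.0935]
tool_rot: [3.139, 0.002, -0.072]
force: [-13.9, -8.3, 23.7]
grip_width: 0.0149
finger_force: 43.6
```

```bash
python3 - <<'E'
from h import *
s=monitor.observe(); print(s['position'],s['tool_rot'],s['force'],s['moment'],s['qpos'])
E
```

```text
[0.58128824 0.02929015 0.09348071] [ 3.13926981e+00  1.62193313e-03 -7.17527975e-02] [-13.9461942   -8.2636617   23.73436296] [-1.88900657  2.87285299  0.30979837] [-0.02922098  0.63641575 -0.17626049  1.81649196  0.16441934  0.70497078
 -1.93996797]
```

The knob has come fully round. I'll open and lift straight up, then back off.

>>> {"name": "apply_moves", "arguments": {
  "linear": [
    [0,0,0],
    [0,0,0],
    [0,0,0],
    [0,0,0],
    [0,0,0]
  ],
  "delta_rot": [
    [0,0,0],
    [0,0,0],
    [0,0,0],
    [0,0,0],
    [0,0,0]
  ],
  "gripper": 1
}}

```text
clock: 13.37
position: [0.5824, 0.031, 0.0923]
tool_rot: [-3.141, -0.0, -0.071]
force: [-0.6, -0.1, -0.0]
grip_width: 0.0747
finger_force: 0.0
```

>>> {"name": "apply_moves", "arguments": {
  "linear": [
    [0,0,-0.2],
    [0,0,-0.4],
    [0,0,-0.6],
    [0,0,-0.8],
    [0,0,-1]
  ],
  "delta_rot": [
    [0,0,0],
    [0,0,0],
    [0,0,0],
    [0,0,0],
    [0,0,0]
  ]
}}

```text
clock: 13.78
position: [0.5823, 0.0309, 0.1932]
tool_rot: [-3.141, 0.0, -0.071]
force: [-0.0, 1.0, 0.9]
grip_width: 0.0851
finger_force: 0.0
```

>>> {"name": "apply_moves", "arguments": {
  "linear": [
    [-0.2,0.2,0],
    [-0.4,0.4,-0.1],
    [-0.6,0.6,-0.2],
    [-0.8,0.8,-0.3],
    [-1,1,-0.4]
  ],
  "delta_rot": [
    [0,0,0],
    [0,0,0],
    [0,0,0],
    [0,0,0],
    [0,0,0]
  ]
}}

```text
clock: 14.2
position: [0.4744, -0.0625, 0.2326]
tool_rot: [-3.142, 0.0, -0.071]
force: [0.3, -1.6, 0.8]
grip_width: 0.0855
finger_force: 0.0
```

>>> {"name": "apply_moves", "arguments": {
  "linear": [
    [-0.1,0.2,0],
    [-0.2,0.4,0],
    [-0.3,0.6,0],
    [-0.4,0.8,0],
    [-0.4,1,0]
  ],
  "delta_rot": [
    [0,0,0],
    [0,0,0],
    [0,0,0],
    [0,0,0],
    [0,0,0]
  ]
}}

```text
clock: 14.62
position: [0.4269, -0.1596, 0.2325]
tool_rot: [3.141, 0.0, -0.071]
force: [1.3, -0.3, 0.4]
grip_width: 0.0847
finger_force: 0.0
```

```bash
python3 - <<'E'
from h import *
p,W=cloud('top'); pi=p.astype(int); save('pics/t6.png',p)
x,y,z=W[...,0],W[...,1],W[...,2]
B=W[(abs(x-.581)<.045)&(abs(y-.03)<.045)&(pi.max(-1)<70)&(z>.1)&(z<.118)]
print('bar',len(B),cv2.minAreaRect((B[:,:2]*1000).astype(np.float32)))
T=W[(abs(x-.587)<.06)&(abs(y-.16)<.06)&(z>.118)&(z<.135)]
print('tin',T.mean(0),cv2.minEnclosingCircle((T[:,:2]*1000).astype(np.float32)))
C=W[(abs(x-.59)<.08)&(abs(y-.217)<.03)&(z>.07)&(z<.09)]; print('fence',cv2.minAreaRect((C[:,:2]*1000).astype(np.float32)))
E
```

```text
bar 137 ((579.693603515625, 30.417835235595703), (15.375615119934082, 61.68866729736328), 89.65691375732422)
tin [0.58776899 0.15941771 0.12504393] ((587.8375854492188, 158.20852661132812), 48.068214416503906)
fence ((593.3687744140625, 209.72923278808594), (127.16812896728516, 43.25603103637695), 0.23675303161144257)
```

View pics/t6.png

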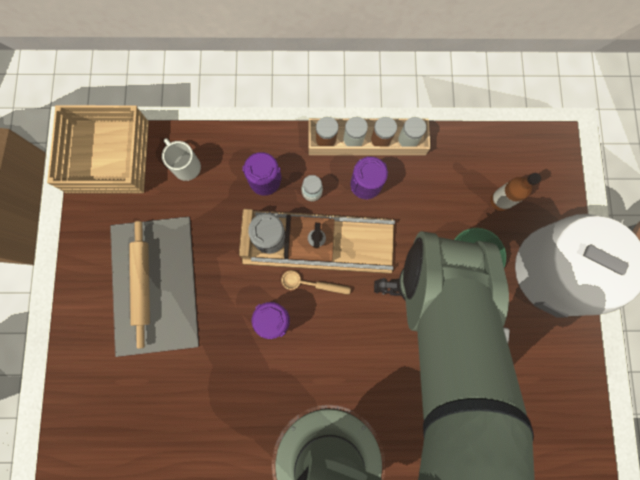

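The top view shows the tin (266,230) between the fence (246,236) and the jaw, the bar (317,236) square across, and the bystanders unmoved. A quick check of the bar angle:

```bash
python3 - <<'E'
from h import *
def ang(W,p,cx,cy):
    x,y,z=W[...,0],W[...,1],W[...,2]
    B=W[(abs(x-cx)<.045)&(abs(y-cy)<.045)&(p.astype(int).max(-1)<70)&(z>.104)&(z<.118)][:,:2]
    B=B-B.mean(0); v=np.linalg.svd(B,full_matrices=0)[2][0]; return np.degrees(np.arctan(v[1]/v[0]))
for n in('top','side'):
    f=np.load(n+'0.npz'); a=ang(f['W'],f['p'],.571,-.105)
    p,W=cloud(n); print(n,a,ang(W,p,.58,.03))
E
```

```text
top 10.547021383268316 -3.3452535475953007
side 9.610463326469688 -4.291663592782776
```

The bar is at about -3.8°, square to the cradle, so the knob is fully locked. I'm handing in.

```bash
python3 -c "
from h import *
print(workorder.job_done())"
```

```text
the job is handed in; nothing more can be done
None
```

The tin is held between the jaw and the fence with the knob locked square across the rails. The gripper has let go, the bystanders look unmoved, and the job is handed in at about 15 s.

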